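# Check the seal crimper's hand lever on its stop

## Task

Before the batch of vials is crimped, check that the hand lever of the seal crimper on the bench stops short of the fixed bar: turn the brass safety catch fully off by pushing its yellow post, then press the red lever in towards the black bar with the backs of the fingers until it is firmly up against its stop screw, hold it there for two seconds, and let it come all the way out again. Leave the catch off. Only push and do not force anything: do not grasp the lever, the post or anything else, keep off the black bar, and leave the other things on the bench where they are.

Things in the scene. Friction and masses are not known exactly. Their poses are not given: they have to be found in the camera images.
- crimper: Seal crimper (pliers that close aluminium vial caps) on a grey stand fixed to the bench. Origin on the bench under the lever's pivot, z up. Both handles lie level, mid-height 72 mm, and run from the pivot along +y; the red lever is on the -x side (robot side), the black bar on the +x side, jaws at -y. Stand: 45 mm to -x, +x and +y, 75 mm to -y; the steel head over the pivot is 93 mm high.
- crimper_bar: Fixed black handle (the bar), same frame as crimper. Centre line at x = +16 mm, from the pivot to y = 173 mm, 14 mm thick in x (19 at the flared end), 62 to 82 mm above the bench (84 at the end). Not to be touched.
- lever (a joint): Angle of the red lever about its upright pivot: 0 = fully out, grows as pressed in to the bar. It meets its stop screw at 0.18 to 0.31 rad (as the screw is set), short of the bar. A spring pushes it out: 1.6 N at the press point at rest, 4 to 5 N at the stop, where it is solid. A firm push on the stop is 10 to 15 N in all; over 35 N is too much. With the catch on it jams within 0.1 rad.
- lever_press (a point): Point to push: on the outer (robot side) face of the red grip, at mid-height (72 mm above the bench), 147 mm from the pivot; moves with the lever. Fully out it is at about x = -70, y = +129 mm in crimper's frame and goes 30 to 45 mm in (+x). The grip is 14 mm thick, 20 mm high (z 62 to 82) and runs on 67 mm towards the pivot and 27 mm the other way. Gap to the bar here: 60 mm.
- lever_hinge (a point): Centre of the lever's upright pivot, 72 mm above the bench.
- stop_screw: Steel adjusting screw through the bar, 8 mm thick, 72 mm above the bench; origin at its rounded tip, which points at the lever (-x) and lies at y = 112 mm, x = -25 to -14 mm (its setting) in crimper's frame. Its knurled 19 mm head is on the far side of the bar, reaching to x = +54 mm.
- catch (a joint): Angle of the brass safety catch, a turn button on top of the bar, about its upright pin: 0 = on (its nose hangs in the gap and blocks the lever), 1.15 = fully off, at its end stop; off means beyond 1.0. Stays where it is left (about 2 N at the post to turn it; over 25 N is too much). It turns clockwise seen from above, so the post moves to the pivot and jaws (-y of crimper), then also to -x.
- catch_post (a point): Upright yellow post on the catch's thumb arm, 11 mm thick, 28 mm from the pin; the point is on its axis 107 mm above the bench, the post's top at 117 mm, the brass arm under it at 85 mm. When on, it stands beyond the bar at about x = +44, y = +50 mm in crimper's frame; fully off at about x = +27, y = +24 mm. Moves with the catch.
- catch_hinge (a point): The catch's pin on top of the bar, 80 mm above the bench, at x = +16 mm, y = +50 mm in the frame of crimper.
- vial: Amber glass vial with an aluminium cap, 23 mm across, 54 mm high, standing loose; origin at the centre of its foot. Bystander.
- timer: White bench timer, 60 x 68 x 18 mm, origin under its centre. Bystander.
- forceps: Steel forceps lying on the bench, 126 mm long, 9 mm high, origin under its middle. Bystander.
- slide_pack: Open white pack of glass slides, 60 x 82 x 28 mm, origin under its centre. Bystander.
- cassette_0: Pink tissue cassette with a wax block lying on the bench, 28 x 40 x 8 mm, origin under its centre. Bystander.
- cassette_1: Pink tissue cassette with a wax block lying on the bench, 28 x 40 x 8 mm, origin under its centre. Bystander.
- cassette_4: Yellow tissue cassette with a wax block lying on the bench, 28 x 40 x 8 mm, origin under its centre. Bystander.
- cassette_5: Pale blue tissue cassette with a wax block lying on the bench, 28 x 40 x 8 mm, origin under its centre. Bystander.

How it is judged:
On the way, in this order (a step that is already met when the one before it is completed fails the run):
1. the safety catch is turned off (beyond 1.0 rad) (value of joint catch above 1 rad), for 0.1 s.
2. the lever is held by the fingers firmly against its stop screw (over 3 N on the screw) for 1.5 s (contact force between lever and stop_screw above 3 N and contact force between the fingers and lever above 3 N), for 1.5 s.
3. the lever is let out fully (value of joint lever below 0.03 rad), for 0.2 s.
At the end, for the whole second after the job is handed in: The catch is off (beyond 1.0 rad), the lever is back out at rest (below 0.03 rad), the loose vial still stands, and the robot touches nothing (value of joint catch above 1 rad and value of joint lever below 0.03 rad and not (velocity of joint lever above 0.05 rad/s) and angle between vial's own z axis and vertical below 0.2 rad).
It fails at once if the lever is grasped or forced (over 35 N of finger force on it) (contact force between the fingers and lever above 35 N).
It fails at once if the catch is grasped or forced (over 25 N of finger force on it) (contact force between the fingers and catch above 25 N).
It fails at once if the robot presses on the bar (over 5 N) (contact force between any of the fingers, the arm and crimper_bar above 5 N).
It fails at once if a loose bystander (vial, timer, forceps, slide pack, cassette) is moved by more than 15 mm (distance of any of vial, timer, forceps, slide_pack, cassette_0, cassette_1, cassette_4, cassette_5 from where it was at the start of the episode above 0.015 m).
It also fails if it takes over 64 s, if anything falls off the work surface, if the arm or the gripper's body presses on something with over 40 N, if the wrist force passes 120 N, or if a joint passes its speed limit or range.

## Robot

A 7-joint arm with a two-finger parallel gripper is mounted at the origin on a cart in front of the work surface, level with it; the furniture and walls round the work are solid. World frame = base frame: x ahead of the robot, y to its left, z up, the work surface at z = 0. Lengths are in m, angles in rad, forces in N, time in s.
With the tool pointing down it reaches from about 0.425 to 0.925 m from the base axis. Payload 6.8 kg.
Tool frame: the origin (TCP) lies at the very end of the fingers, on their centre line; the grasp point (between the pads) lies bot.grip_point_offset behind it (bot.grip_point_offset is the distance from the TCP to the grasp point, in m); z points along the fingers, y is the line along which they close (so a half turn about z gives the same grasp; the last joint's range is limited). The gripper opens to 85 mm and grips with 20 to 120 N. Pads are 22 mm wide; open, the fingers measure 114 mm over their backs; the gripper's body (76 mm by 85 mm) begins 54 mm behind the grasp point. The pads swing forward as they close: fully open they stand 13 mm farther back than shut.
Start: joints at [-1.297, 0.477, 0.022, 1.555, -0.011, 1.109, -0.083], TCP at [0.251, 0.626, 0.231] pointing down, gripper open.
Joint ranges: [-2.96, 2.96], [-0.34, 2.1], [-1.41, 1.46], [0.24, 2.44], [-1.37, 4.51], [0.17, 1.92], [-2.96, 2.96]. Speed limits (rad/s): [2.39, 2.39, 3.14, 3.14, 3.14, 3.14, 3.14].

## Interface

Orientations are given as a unit quaternion [w, x, y, z].
In Python, from station import bot, imaging gives the robot as it stands. The module is installed in compiled form; this text tells all that it offers.
- The arm moves only by the tool carry_out, never from a script. Its argument "targets" is one flat list of numbers, 5 for each row, row after row: the closure in counts, from 0 (fully open) to 255 (shut), then the shift along the world's x, y, z in mm, then the turn about the world's z in degrees. A call has 1 to 20 rows; each row shifts and turns the commanded pose from where the row before left it; what a row does not reach is not made up. A row lasts 1/10 s, in which the tool goes at most 50 mm and 8.59 degrees, less where a joint would pass 70% of its speed; a pose out of reach is approached as far as the arm can. A call is refused whole if a number of a shift passes 50 or a number of a turn 8.59, either way. A call with a gripper value outside its range is refused whole. The fingers move at their own pace and stop on an object; "newtons" is the grip in N (left out, the last holds). Time passes only in rows, so rows that do not move let the fingers close. It gives the time, the measured TCP pose, the force, the opening and the grip force at its end, in the units of the state.
- bot.get_obs(): the state, without advancing time (a new reading comes with each control period).
- imaging.read_camera(name): name is "scene" or "top" or "wrist"; returns a dict with "frame" (384x512x3 uint8, red, green, blue), "fov_y" (degrees; the focal length in pixels is half the picture's height over the tangent of half this angle, whatever the lens; pixels are square), "cx", "cy" (the principal point, pixels), "pose" (4x4, takes a point from camera to world coordinates); the wrist camera has in their place "tool_from_camera" (4x4, takes a point from camera to tool coordinates, whose origin is the TCP and whose axes are the flange's). Camera axes: x right, y up, looking along -z (the intrinsics and any distortion apply to the point x, -y, -z); pixel columns grow to the right and rows downward; lengths in m; the calibration is good to about 2 mm. The wrist camera is an equidistant fisheye: a pixel r from the principal point sees the ray r / f radians off the axis. A picture is of the moment at which its call begins: read the wrist's pose just before it. There is no depth.
- bot.hand_in(): hands the job in; it is judged then, once.
The state is a dict: "t": time; "q": joint angles; "joint_vel": joint speeds; "joint_torque": joint torques, N m; "eef_pos": TCP position; "tool_rot": TCP orientation; "contact_force": force on the tool from outside, world axes, zero at the start; "torque": the same for the moment, N m; "gripper_width": opening from 0.0 (shut) to 1.0 (fully open); "grasp_force": force on a finger pad.
Only numpy, scipy, OpenCV 4.12 (cv2) and the standard library are available. Lean on these libraries where they do the work, as an engineer would, in place of code of your own. Each camera call takes 0.05 s, during which the arm holds its last target. There are 200 camera calls.

## Working session

There is one attempt and no reset: what is moved stays moved. The work goes in short steps, Python scripts to look and compute and a tool call to move; the robot and the scene stay as the last step left them, time stands still between calls to the robot, and variables do not carry over. Pictures are saved under pics/ and viewed, at most 10 in all, crops included, and the job is handed in when it is done.

Besides the shell and the picture viewer there is one more tool, called after "Call:" by a JSON object that holds its "name" and its "arguments". carry_out: Moves the arm, as the interface text tells. Its arguments: {"type":"object","properties":{"targets":{"type":"array","items":{"type":"number"}},"newtons":{"type":"number"}},"required":["targets"]}

```bash
mkdir -p pics; cat > h.py <<'E'
import numpy as np, cv2
from station import bot, imaging
def ray(c,u,v):
    f=c["frame"].shape[0]/2/np.tan(np.radians(c["fov_y"])/2)
    d=np.array([(u-c["cx"])/f,-(v-c["cy"])/f,-1]); P=np.array(c["pose"])
    return P[:3,3],P[:3,:3]@d
def onz(c,u,v,z):
    o,d=ray(c,u,v); return o+d*(z-o[2])/d[2]
def proj(c,p):
    f=c["frame"].shape[0]/2/np.tan(np.radians(c["fov_y"])/2); P=np.array(c["pose"])
    q=P[:3,:3].T@(np.array(p)-P[:3,3]); return c["cx"]+f*q[0]/-q[2], c["cy"]-f*q[1]/-q[2]
E
python3 - <<'E'
from h import *
o=bot.get_obs(); print(o["t"],o["eef_pos"],o["tool_rot"],bot.grip_point_offset,o["gripper_width"])
for n in("scene","top"):
    c=imaging.read_camera(n); print(n,c["fov_y"],c["cx"],c["cy"],np.round(c["pose"],3).tolist(),[k for k in c])
    cv2.imwrite(f"pics/{n}0.png",cv2.resize(c["frame"][:,:,::-1],(768,576)))
    np.save(f"{n}.npy",c,allow_pickle=True)
E
```

```text
0.0 [0.25128761 0.62582713 0.23033373] [-1.11270349e-04  1.89725163e-01  9.81836796e-01 -9.25660494e-04] 0.0187 1.0007959002065787
scene 45.8803917683387 252.5415948930489 185.29676797938293 [[0.744, 0.394, -0.54, -0.08], [-0.668, 0.429, -0.608, -0.734], [-0.008, 0.813, 0.582, 0.748], [0.0, 0.0, 0.0, 1.0]] ['frame', 'fov_y', 'cx', 'cy', 'pose']
top 44.2756622452973 260.9399074300355 191.36726013646322 [[0.02, 0.999, -0.043, 0.49], [-1.0, 0.02, 0.006, -0.035], [0.007, 0.043, 0.999, 1.199], [0.0, 0.0, 0.0, 1.0]] ['frame', 'fov_y', 'cx', 'cy', 'pose']
```

View pics/scene0.png

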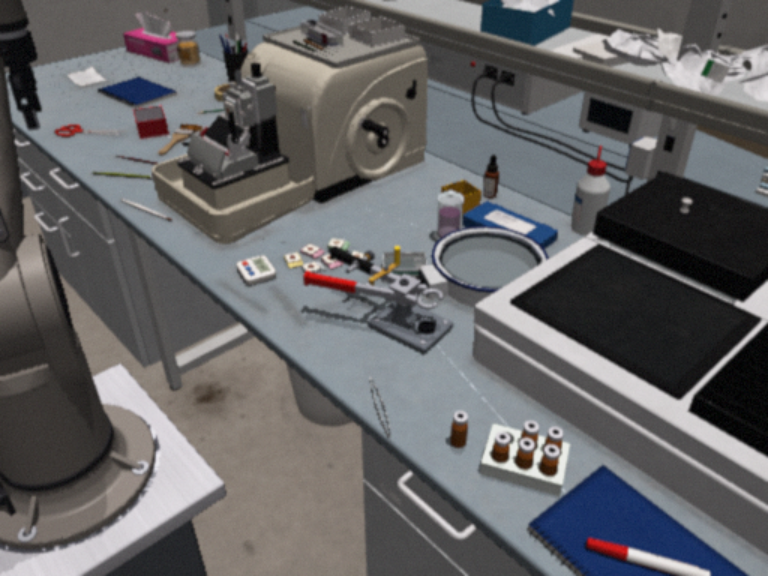

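View pics/top0.png

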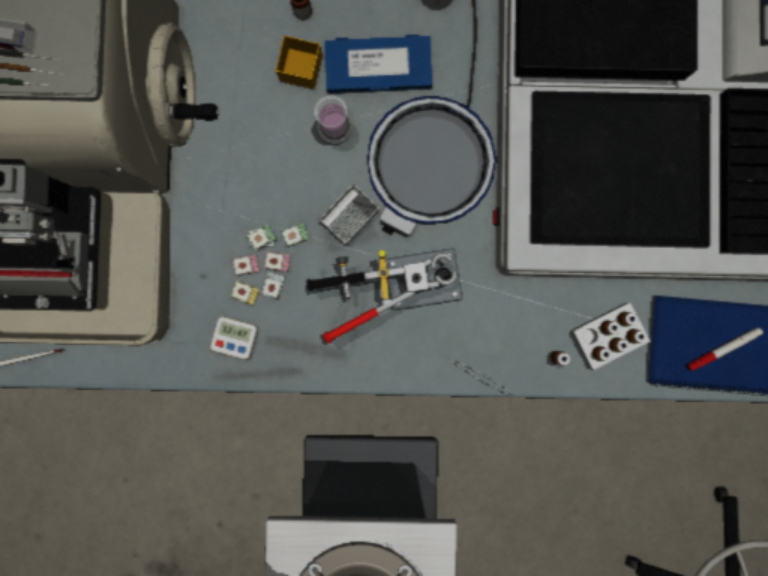

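Scene shows the crimper at (400,285). In the top view (768 px wide), the red grip runs (325,340)-(378,312), the bar (308,285)-(400,272), the yellow catch (383,252)-(383,300) and the head (415,277). The handles run along about world +y. The slide pack and ring lie beyond the bar.

```bash
python3 - <<'E'
from h import *
for n in("top","scene"):
    c=np.load(n+".npy",allow_pickle=True).item(); im=c["frame"]; hsv=cv2.cvtColor(im,cv2.COLOR_RGB2HSV)
    box=np.zeros(im.shape[:2],np.uint8)
    if n=="top": box[160:235,200:310]=1
    else: box[155:240,195:305]=1
    H,S,V=[hsv[...,i] for i in range(3)]
    for name,m in(("red",((H<6)|(H>174))&(S>170)&(V>90)),("yel",(H>18)&(H<32)&(S>120)&(V>80)),("blk",(V<38))):
        m=(m&(box>0)).astype(np.uint8)
        k,l,st,ce=cv2.connectedComponentsWithStats(m)
        for i in range(1,k):
            if st[i,4]<25: continue
            pts=np.argwhere(l==i)[:,::-1].astype(np.float32)
            r=cv2.boxPoints(cv2.minAreaRect(pts))
            print(n,name,st[i].tolist(),ce[i].round(1))
            if n=="top":
                z={"red":.08,"yel":.09,"blk":.083}[name]
                print("   ",[onz(c,u,v,z)[:2].round(4).tolist() for u,v in r], onz(c,*ce[i],z)[:2].round(4))
    x0,y0,x1,y1=(195,150,325,240) if n=="top" else (190,155,310,240)
    cv2.imwrite(f"pics/{n}c.png",cv2.resize(im[y0:y1,x0:x1,::-1],None,fx=6,fy=6,interpolation=cv2.INTER_CUBIC))
E
```

```text
top red [216, 206, 36, 22, 202] [232.8 216.6]
    [[0.462, 0.0656], [0.5043, -0.0149], [0.4911, -0.0218], [0.4489, 0.0586]] [0.4769 0.0233]
top yel [253, 167, 6, 32, 130] [255.4 182.8]
    [[0.5947, -0.0221], [0.595, -0.0339], [0.5219, -0.0354], [0.5217, -0.0236]] [ 0.5576 -0.0285]
top blk [290, 179, 11, 7, 41] [295.7 181.8]
    [[0.5618, -0.11], [0.5745, -0.1174], [0.5635, -0.1364], [0.5508, -0.129]] [ 0.5623 -0.1238]
top blk [205, 182, 39, 12, 234] [223.5 187.3]
    [[0.5458, 0.0923], [0.5615, 0.0031], [0.5446, 0.0002], [0.529, 0.0893]] [0.5458 0.0468]
scene red [203, 181, 34, 11, 151] [218.7 186.3]
scene yel [246, 164, 21, 25, 99] [259.3 176. ]
scene blk [220, 165, 18, 11, 96] [227.6 170.2]
scene blk [239, 173, 8, 9, 48] [242.9 177. ]
scene blk [279, 214, 11, 8, 71] [284.  217.8]
```

View pics/topc.png

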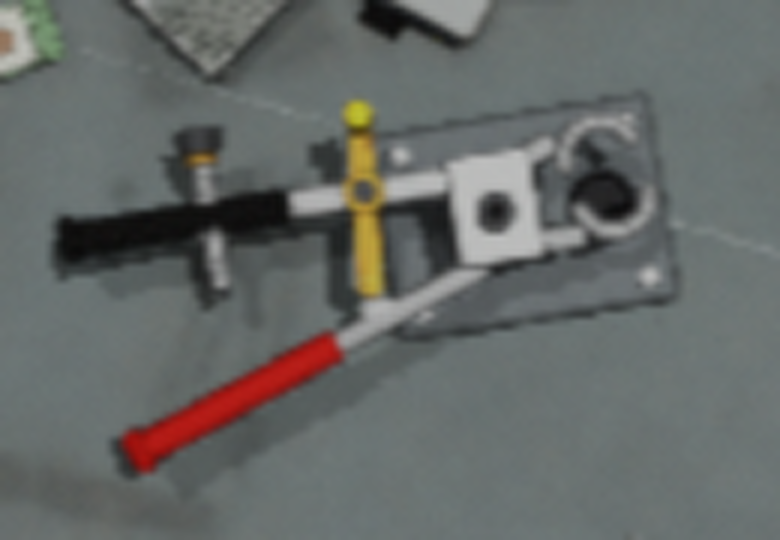

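View pics/scenec.png

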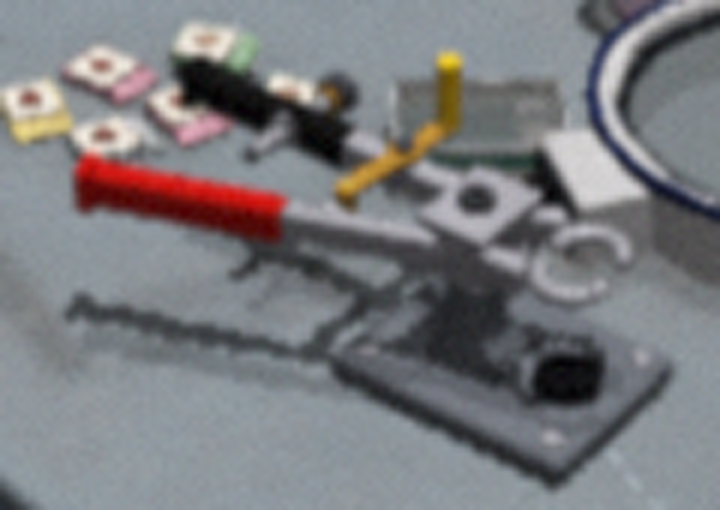

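The crops show the post top at (254.5,169.0) top and (264.8,165.3) scene. The pin is at (255.5,181.7) top, and the head bolt (pivot) at (277.7,185.3) top and about (269.3,188) scene.

```bash
python3 - <<'E'
from h import *
t=np.load("top.npy",allow_pickle=True).item(); s=np.load("scene.npy",allow_pickle=True).item()
def tri(a,b):
    (o1,d1),(o2,d2)=ray(t,*a),ray(s,*b)
    k=np.linalg.lstsq(np.c_[d1,-d2],o2-o1,rcond=None)[0]
    p,q=o1+d1*k[0],o2+d2*k[1]; return (p+q)/2,np.linalg.norm(p-q)
print("post",tri((254.5,169),(264.8,165.3)),onz(t,254.5,169,.117),"pivot",tri((277.7,185.3),(269.3,188)))
pv=onz(t,277.7,185.3,.093)[:2]; pin=onz(t,255.5,181.7,.087)[:2]; print("pivot",pv,"pin",pin)
# bar far-end: yaw from pivot + bar blob centroid/axis
for yaw in(-8,-9,-10,-11):
    a=np.radians(yaw); R=np.array([[np.cos(a),-np.sin(a)],[np.sin(a),np.cos(a)]])
    f=lambda x,y:(pv+R@[x/1e3,y/1e3]).round(4)
    print(yaw,"pin",f(16,50),"post",f(44,50),"off",f(27,24),"barend",f(16,173),"press",f(-70,129),"tip",f(-20,112))
print("tip meas",onz(t,195+222/6,150+290/6,.076)[:2],"screw head",onz(t,195+200/6,150+128/6,.08)[:2])
for nm,u,v in(("slide corner",210,75),("white thing",465,45),("black bit",375,15)): print(nm,onz(t,195+u/6,150+v/6,.028)[:2])
E
```

```text
post (array([ 0.58893212, -0.02683297,  0.1141333 ]), np.float64(0.0027303630495406285)) [ 0.5876399  -0.02596062  0.117     ] pivot (array([ 0.55349245, -0.08175779,  0.08918619]), np.float64(0.0018905969105023845))
pivot [ 0.55256475 -0.08097351] pin [ 0.56034918 -0.02868443]
-8 pin [ 0.5754 -0.0337] post [ 0.6031 -0.0376] off [ 0.5826 -0.061 ] barend [0.5925 0.0881] press [0.5012 0.0565] tip [0.5483 0.0327]
-9 pin [ 0.5762 -0.0341] post [ 0.6038 -0.0385] off [ 0.583  -0.0615] barend [0.5954 0.0874] press [0.5036 0.0574] tip [0.5503 0.0328]
-10 pin [ 0.577  -0.0345] post [ 0.6046 -0.0394] off [ 0.5833 -0.062 ] barend [0.5984 0.0866] press [0.506  0.0582] tip [0.5523 0.0328]
-11 pin [ 0.5778 -0.0349] post [ 0.6053 -0.0403] off [ 0.5836 -0.0626] barend [0.6013 0.0858] press [0.5085 0.059 ] tip [0.5543 0.0328]
tip meas [0.52028908 0.02644777] screw head [0.58414847 0.03637463]
slide corner [0.61064144 0.03604715]
white thing [ 0.62531402 -0.06945832]
black bit [ 0.63704626 -0.03185368]
```

Yaw is about +9.5° and the pivot is at (0.5526,-0.081). The post is on at (0.588,-0.0255), and off should be near (0.575,-0.053). The current tool y axis (68°) already matches the mean push direction of the post (-112°). Now moving in, gripper shut.

Call:
{"name": "carry_out", "arguments": {"targets": [255,12,-36,0,0,255,12,-36,0,0,255,12,-36,0,0,255,12,-36,0,0,255,12,-36,0,0,255,12,-36,0,0,255,12,-36,0,0,255,12,-36,0,0,255,12,-36,0,0,255,30,-37,0,0,255,30,-37,0,0,255,30,-37,0,0,255,30,-37,0,0,255,30,-37,0,0,255,30,-37,0,0,255,30,-37,0,0,255,30,-37,0,0,255,0,0,0,0,255,0,0,0,0], "newtons": 20}}

```text
t: 2.0
eef_pos: [0.5995, 0.005, 0.2306]
tool_rot: [-0.001, 0.191, 0.982, -0.0]
contact_force: [0.1, 0.4, 0.1]
gripper_width: -0.0
grasp_force: 0.0
```

Call:
{"name": "carry_out", "arguments": {"targets": [255,1,2,-30,0,255,0,0,-30,0,255,0,0,-25,0,255,0,0,0,0]}}

```text
t: 2.4
eef_pos: [0.5971, 0.0104, 0.1429]
tool_rot: [-0.004, 0.188, 0.982, -0.001]
contact_force: [0.2, 0.5, 0.1]
gripper_width: 0.002
grasp_force: 0.0
```

```bash
python3 - <<'E'
from h import *
o=bot.get_obs(); p=o["eef_pos"]; print(p)
a=imaging.read_camera("scene"); b=imaging.read_camera("top"); w=imaging.read_camera("wrist")
print(proj(a,p),proj(b,p))
A=cv2.resize(a["frame"][130:240,185:325,::-1],(560,440)); B=cv2.resize(w["frame"][:,:,::-1],(586,440))
cv2.imwrite("pics/pre.png",cv2.resize(np.hstack([A,B]),(800,307)))
E
```

```text
[0.59706456 0.01035888 0.14285933]
(np.float64(256.79329966202886), np.float64(149.03246530174732)) (np.float64(238.32852832401932), np.float64(163.44393435193822))
```

View pics/pre.png

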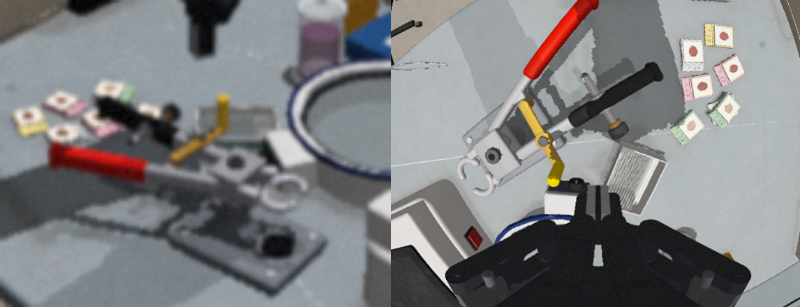

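The finger tips are on the +y side of the yellow post and clear of it (wrist view: post (555,182), tips (597,190)). Descending, then creeping along the push direction.

Call:
{"name": "carry_out", "arguments": {"targets": [255,3,-1,-15,0,255,3,-1,-15,0,255,0,0,-13,0,255,0,0,0,0,255,-2,-5,0,0,255,-2,-4,0,0,255,0,0,0,0]}}

```text
t: 3.25
eef_pos: [0.6024, -0.0039, 0.1039]
tool_rot: [0.0, 0.191, 0.982, -0.0]
contact_force: [-0.1, -0.4, 0.5]
gripper_width: -0.0
grasp_force: 0.0
```

Call:
{"name": "carry_out", "arguments": {"targets": [255,-0.4,-0.9,0,0,255,-0.4,-0.9,0,0,255,-0.4,-0.9,0,0,255,-0.4,-0.9,0,0,255,-0.4,-0.9,0,0,255,-0.4,-0.9,0,0,255,-0.4,-0.9,0,0,255,-0.4,-0.9,0,0,255,0,0,0,0]}}

```text
t: 4.15
eef_pos: [0.5994, -0.0095, 0.1033]
tool_rot: [0.0, 0.19, 0.982, 0.0]
contact_force: [0.6, 0.8, -0.1]
gripper_width: -0.002
grasp_force: 0.4
```

Call:
{"name": "carry_out", "arguments": {"targets": [255,-0.6,-1.4,0,0,255,-0.6,-1.4,0,0,255,-0.6,-1.4,0,0,255,-0.6,-1.4,0,0,255,-0.6,-1.4,0,0,255,-0.6,-1.4,0,0,255,-0.6,-1.4,0,0,255,-0.6,-1.4,0,0,255,0,0,0,0]}}

```text
t: 5.05
eef_pos: [0.594, -0.0216, 0.1032]
tool_rot: [-0.0, 0.19, 0.982, -0.0]
contact_force: [1.6, 0.5, 1.0]
gripper_width: 0.003
grasp_force: 0.8
```

Call:
{"name": "carry_out", "arguments": {"targets": [255,-0.6,-1.3,0,0,255,-0.6,-1.3,0,0,255,-0.6,-1.3,0,0,255,-0.6,-1.3,0,0,255,-0.6,-1.3,0,0,255,-0.6,-1.3,0,0,255,-0.6,-1.3,0,0,255,-0.6,-1.3,0,0,255,0,0,0,0]}}

```text
t: 5.95
eef_pos: [0.5892, -0.0317, 0.1032]
tool_rot: [-0.0, 0.19, 0.982, -0.0]
contact_force: [0.8, 1.2, 1.4]
gripper_width: -0.001
grasp_force: 0.7
```

```bash
cat > look.py <<'E'
from h import *
import sys
o=bot.get_obs(); p=o["eef_pos"]; print(p,o["contact_force"])
a=imaging.read_camera("scene"); w=imaging.read_camera("wrist")
A=cv2.resize(a["frame"][130:240,185:325,::-1],(560,440)); B=cv2.resize(w["frame"][:,:,::-1],(586,440))
cv2.imwrite(f"pics/{sys.argv[1]}.png",cv2.resize(np.hstack([A,B]),(800,307)))
E
python3 look.py p2
```

```text
[ 0.58924612 -0.03167619  0.10321028] [0.80101322 1.21766015 1.35296329]
```

View pics/p2.png

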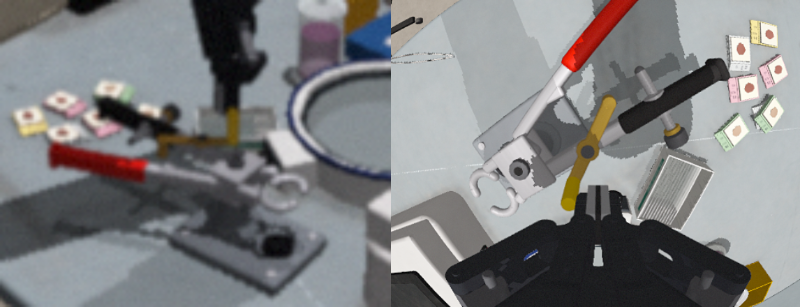

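The catch is about half to two-thirds turned (wrist view: arm from (610,100) to (570,205)) and still in contact with the finger. Continuing slowly to the end stop.

Call:
{"name": "carry_out", "arguments": {"targets": [255,-0.4,-0.9,0,0,255,-0.4,-0.9,0,0,255,-0.4,-0.9,0,0,255,-0.4,-0.9,0,0,255,0,0,0,0]}}

```text
t: 6.55
eef_pos: [0.5875, -0.0346, 0.1031]
tool_rot: [-0.001, 0.19, 0.982, 0.0]
contact_force: [-1.2, 4.1, 1.0]
gripper_width: -0.001
grasp_force: 1.5
```

Call:
{"name": "carry_out", "arguments": {"targets": [255,-0.4,-0.9,0,0,255,-0.4,-0.9,0,0,255,0,0,0,0]}}

```text
t: 6.85
eef_pos: [0.5871, -0.0358, 0.1031]
tool_rot: [-0.0, 0.189, 0.982, 0.001]
contact_force: [-0.7, 5.4, -0.7]
gripper_width: -0.0
grasp_force: 2.5
```

Call:
{"name": "carry_out", "arguments": {"targets": [255,-0.4,-0.9,0,0,255,0,0,0,0]}}

```text
t: 7.05
eef_pos: [0.587, -0.036, 0.1032]
tool_rot: [-0.0, 0.189, 0.982, 0.001]
contact_force: [-0.2, 7.3, -0.3]
gripper_width: 0.002
grasp_force: 3.4
```

Force is rising at about the expected end-of-travel (29 of 30 mm). Backing off and checking the angle.

Call:
{"name": "carry_out", "arguments": {"targets": [255,2,5,0,0,255,5,12,0,0,255,5,12,5,0,255,0,10,30,0,255,-20,30,30,0,255,-40,20,0,0,255,-40,20,0,0,255,0,0,0,0]}}

```text
t: 7.85
eef_pos: [0.4941, 0.0746, 0.1681]
tool_rot: [-0.002, 0.187, 0.982, 0.0]
contact_force: [0.4, -0.1, -0.6]
gripper_width: -0.004
grasp_force: 0.0
```

```bash
python3 - <<'E'
from h import *
print(bot.get_obs()["eef_pos"])
t=imaging.read_camera("top"); im=t["frame"]; np.save("top2.npy",t,allow_pickle=True)
s=imaging.read_camera("scene")
A=cv2.resize(im[150:240,195:325,::-1],(520,360),interpolation=cv2.INTER_CUBIC);B=cv2.resize(s["frame"][150:240,195:260+35,::-1],(280,252),interpolation=cv2.INTER_CUBIC)
B=cv2.copyMakeBorder(B,0,108,0,0,cv2.BORDER_CONSTANT)
cv2.imwrite("pics/p3.png",np.hstack([A,B]))
E
```

```text
[0.494096   0.07462725 0.16806432]
```

View pics/p3.png

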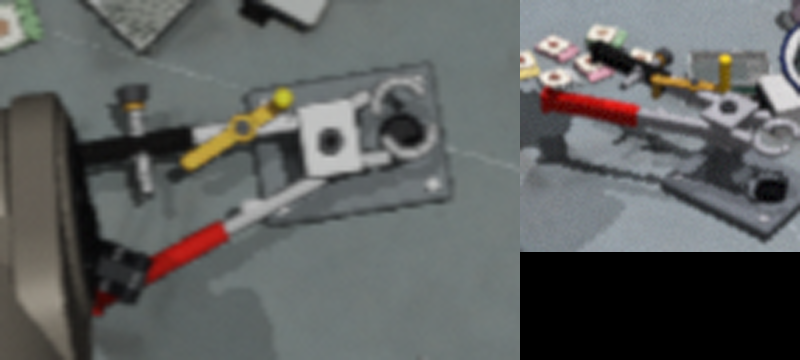

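```bash
python3 - <<'E'
from h import *
t=np.load("top2.npy",allow_pickle=True).item(); im=t["frame"]
pin=onz(t,255.5,181.85,.087)[:2]; p=onz(t,265.75,174.75,.117)[:2]; p0=onz(t,254.5,169,.117)[:2]
an=lambda a:np.arctan2(a[1],a[0]); print(p,p0,an(p0-pin)-an(p-pin),np.linalg.norm(p-pin))
def ax(t,h):
    hsv=cv2.cvtColor(t["frame"],cv2.COLOR_RGB2HSV); m=cv2.inRange(hsv,(16,100,80),(34,255,255)); m[:165]=0;m[205:]=0;m[:,:238]=0;m[:,272:]=0
    q=np.argwhere(m)[:,::-1].astype(float); w=np.array([onz(t,u,v,h)[:2] for u,v in q]); w-=w.mean(0)
    d=np.linalg.svd(w)[2][0]; d*=np.sign(d[0]); return an(d),len(q)
a=ax(np.load("top.npy",allow_pickle=True).item(),.09);b=ax(t,.09);print(a,b,a[0]-b[0])
E
```

```text
[ 0.57492205 -0.05207135] [ 0.5876399  -0.02596062] 1.1010348884176036 0.027738717395110777
(np.float64(0.10041185790276459), 145) (np.float64(-0.9551426343489725), 145) 1.055554492251737
```

The post is now at (0.575,-0.052), matching the given "off" position within 1 mm. The catch angle is about 1.1 rad and it was pressed to the solid stop. Next I turn the tool to about 19° and go down on the robot side of the lever.

Call:
{"name": "carry_out", "arguments": {"targets": [255,-20,-17,0,-8.2,255,-20,-17,0,-8.2,255,-18,-16,0,-8.2,255,0,0,0,-8.2,255,0,0,0,-8.2,255,0,0,0,-8.2,255,0,0,0,0,255,0,0,0,0]}}

```text
t: 8.75
eef_pos: [0.442, 0.0209, 0.1686]
tool_rot: [0.001, 0.58, 0.815, 0.0]
contact_force: [0.8, -0.0, 0.3]
gripper_width: -0.004
grasp_force: 0.0
```

Call:
{"name": "carry_out", "arguments": {"targets": [255,-7,3,0,0,255,0,0,-28,0,255,0,0,-28,0,255,0,0,-20,0,255,0,0,0,0]}}

```text
t: 9.25
eef_pos: [0.4318, 0.024, 0.0905]
tool_rot: [-0.001, 0.581, 0.814, -0.002]
contact_force: [-0.6, -0.1, 0.7]
gripper_width: 0.001
grasp_force: 0.0
```

```bash
python3 look.py p4
```

```text
[0.43182171 0.02403405 0.09046999] [-0.55997157 -0.10806673  0.74372534]
```

View pics/p4.png

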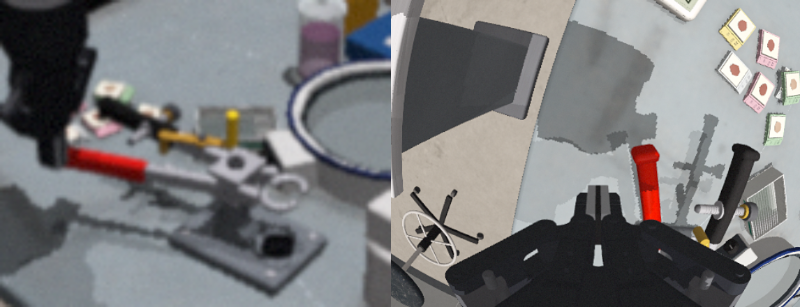

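The finger tips (597,200) stand on the robot side of the red grip (645,180), clear of it. Descending to press height, then creeping in.

Call:
{"name": "carry_out", "arguments": {"targets": [255,0,0,-16,0,255,0,0,-16,0,255,0,0,0,0,255,3,1.5,0,0,255,3,1.5,0,0,255,3,1.5,0,0,255,2,1,0,0,255,1,0.5,0,0,255,1,0.5,0,0,255,1,0.5,0,0,255,1,0.5,0,0,255,0,0,0,0]}}

```text
t: 10.55
eef_pos: [0.4484, 0.0317, 0.0602]
tool_rot: [-0.0, 0.581, 0.814, -0.0]
contact_force: [-2.3, 0.7, 1.2]
gripper_width: 0.001
grasp_force: 0.8
```

Call:
{"name": "carry_out", "arguments": {"targets": [255,1,0.5,0,0,255,1,0.5,0,0,255,1,0.5,0,0,255,1,0.5,0,0,255,1,0.5,0,0,255,0,0,0,0]}}

```text
t: 11.15
eef_pos: [0.4539, 0.0344, 0.0602]
tool_rot: [-0.0, 0.581, 0.814, -0.0]
contact_force: [-2.8, 0.5, -0.7]
gripper_width: 0.004
grasp_force: 1.1
```

In contact and following the lever's spring. Pressing on along its arc.

Call:
{"name": "carry_out", "arguments": {"targets": [255,1.7,1.1,0,0,255,1.7,1.1,0,0,255,1.7,1.1,0,0,255,1.7,1.1,0,0,255,1.7,1.1,0,0,255,1.7,1.1,0,0,255,1.7,1,0,0,255,1.7,1,0,0,255,0,0,0,0]}}

```text
t: 12.05
eef_pos: [0.4676, 0.0431, 0.0603]
tool_rot: [-0.0, 0.581, 0.814, -0.0]
contact_force: [-3.5, -0.5, -0.1]
gripper_width: -0.001
grasp_force: 1.7
```

Call:
{"name": "carry_out", "arguments": {"targets": [255,1.5,0.7,0,0,255,1.5,0.7,0,0,255,1.5,0.7,0,0,255,1.5,0.6,0,0,255,1,0.4,0,0,255,0,0,0,0]}}

```text
t: 12.65
eef_pos: [0.4744, 0.0464, 0.0602]
tool_rot: [-0.0, 0.581, 0.814, -0.0]
contact_force: [-6.4, 1.5, 0.8]
gripper_width: -0.0
grasp_force: 2.2
```

Call:
{"name": "carry_out", "arguments": {"targets": [255,1,0.4,0,0,255,0,0,0,0]}}

```text
t: 12.85
eef_pos: [0.4753, 0.0467, 0.0602]
tool_rot: [-0.0, 0.581, 0.814, -0.0]
contact_force: [-4.5, 1.8, 0.6]
gripper_width: 0.0
grasp_force: 2.3
```

Call:
{"name": "carry_out", "arguments": {"targets": [255,1,0.4,0,0,255,0,0,0,0]}}

```text
t: 13.05
eef_pos: [0.4762, 0.0471, 0.0602]
tool_rot: [-0.0, 0.581, 0.814, -0.0]
contact_force: [-6.0, 0.9, -0.9]
gripper_width: 0.001
grasp_force: 2.3
```

Call:
{"name": "carry_out", "arguments": {"targets": [255,1,0.4,0,0,255,0,0,0,0]}}

```text
t: 13.25
eef_pos: [0.4772, 0.0476, 0.0602]
tool_rot: [-0.0, 0.581, 0.814, -0.0]
contact_force: [-5.8, 2.6, 0.3]
gripper_width: 0.002
grasp_force: 2.4
```

Still moving freely on the spring, so not at the stop yet.

Call:
{"name": "carry_out", "arguments": {"targets": [255,1,0.4,0,0,255,1,0.4,0,0,255,0,0,0,0]}}

```text
t: 13.55
eef_pos: [0.4791, 0.0485, 0.0602]
tool_rot: [-0.001, 0.581, 0.814, -0.0]
contact_force: [-5.8, 1.9, 0.0]
gripper_width: 0.003
grasp_force: 2.5
```

Call:
{"name": "carry_out", "arguments": {"targets": [255,1,0.4,0,0,255,1,0.4,0,0,255,0,0,0,0]}}

```text
t: 13.85
eef_pos: [0.4811, 0.0493, 0.0602]
tool_rot: [-0.001, 0.581, 0.814, -0.0]
contact_force: [-6.5, 1.6, 0.6]
gripper_width: -0.0
grasp_force: 2.6
```

Call:
{"name": "carry_out", "arguments": {"targets": [255,1,0.4,0,0,255,1,0.4,0,0,255,0,0,0,0]}}

```text
t: 14.15
eef_pos: [0.483, 0.0501, 0.0602]
tool_rot: [-0.001, 0.581, 0.814, -0.0]
contact_force: [-6.2, 2.7, 0.4]
gripper_width: 0.003
grasp_force: 2.7
```

Call:
{"name": "carry_out", "arguments": {"targets": [255,1,0.3,0,0,255,0,0,0,0]}}

```text
t: 14.35
eef_pos: [0.4839, 0.0504, 0.0602]
tool_rot: [-0.001, 0.581, 0.814, -0.0]
contact_force: [-6.1, 2.2, 1.1]
gripper_width: 0.003
grasp_force: 2.7
```

Call:
{"name": "carry_out", "arguments": {"targets": [255,1,0.3,0,0,255,0,0,0,0]}}

```text
t: 14.55
eef_pos: [0.4847, 0.0507, 0.0602]
tool_rot: [-0.001, 0.581, 0.814, -0.0]
contact_force: [-6.8, 2.0, 1.1]
gripper_width: 0.003
grasp_force: 2.9
```

Call:
{"name": "carry_out", "arguments": {"targets": [255,1,0.3,0,0,255,0,0,0,0]}}

```text
t: 14.75
eef_pos: [0.485, 0.0509, 0.0601]
tool_rot: [-0.001, 0.581, 0.814, -0.001]
contact_force: [-9.1, 3.2, 3.9]
gripper_width: -0.002
grasp_force: 3.9
```

Call:
{"name": "carry_out", "arguments": {"targets": [255,1,0.3,0,0,255,0,0,0,0]}}

```text
t: 14.95
eef_pos: [0.4853, 0.051, 0.06]
tool_rot: [-0.002, 0.581, 0.814, -0.001]
contact_force: [-10.3, 1.5, 6.2]
gripper_width: -0.0
grasp_force: 5.1
```

Call:
{"name": "carry_out", "arguments": {"targets": [255,1,0.3,0,0,255,0,0,0,0]}}

```text
t: 15.15
eef_pos: [0.4854, 0.051, 0.0599]
tool_rot: [-0.003, 0.581, 0.814, -0.002]
contact_force: [-13.3, 0.7, 8.1]
gripper_width: 0.003
grasp_force: 6.1
```

Solid stop at TCP x = 0.485, with about 13 N horizontal. Holding for just over 2 s.

Call:
{"name": "carry_out", "arguments": {"targets": [255,0,0,0,0,255,0,0,0,0,255,0,0,0,0,255,0,0,0,0,255,0,0,0,0,255,0,0,0,0,255,0,0,0,0,255,0,0,0,0,255,0,0,0,0,255,0,0,0,0,255,0,0,0,0,255,0,0,0,0,255,0,0,0,0,255,0,0,0,0,255,0,0,0,0,255,0,0,0,0,255,0,0,0,0,255,0,0,0,0,255,0,0,0,0,255,0,0,0,0]}}

```text
t: 17.15
eef_pos: [0.4854, 0.051, 0.0599]
tool_rot: [-0.003, 0.581, 0.814, -0.002]
contact_force: [-12.2, 0.7, 7.4]
gripper_width: -0.004
grasp_force: 6.0
```

Call:
{"name": "carry_out", "arguments": {"targets": [255,0,0,0,0,255,0,0,0,0,255,0,0,0,0,255,0,0,0,0]}}

```text
t: 17.55
eef_pos: [0.4854, 0.0511, 0.0599]
tool_rot: [-0.003, 0.581, 0.814, -0.002]
contact_force: [-12.8, 0.4, 8.2]
gripper_width: -0.001
grasp_force: 6.0
```

Held 2.4 s at about 12–13 N. Letting it out along its arc, then retreating clear.

Call:
{"name": "carry_out", "arguments": {"targets": [255,-2.5,-1,0,0,255,-3,-1.2,0,0,255,-3,-1.2,0,0,255,-3,-1.3,0,0,255,-3,-1.3,0,0,255,-3,-1.5,0,0,255,-3,-1.5,0,0,255,-3,-1.7,0,0,255,-3,-1.7,0,0,255,-3,-1.7,0,0,255,-3,-1.7,0,0,255,-3,-1.7,0,0,255,-3,-1.6,0,0,255,-3,-1.6,0,0,255,-3,-1.5,0,0,255,-3,-1.5,0,0,255,-3,-1.5,0,0,255,-3,-1.5,0,0,255,0,0,0,0]}}

```text
t: 19.45
eef_pos: [0.4345, 0.0243, 0.0603]
tool_rot: [-0.0, 0.581, 0.814, -0.0]
contact_force: [0.2, -0.9, 0.3]
gripper_width: 0.003
grasp_force: 0.0
```

Call:
{"name": "carry_out", "arguments": {"targets": [255,-2,0,20,0,255,0,0,30,0,255,0,0,40,0,255,0,20,40,0,255,0,40,10,0,255,0,40,0,0,255,0,40,0,0,255,0,0,0,0,255,0,0,0,0]}}

```text
t: 20.35
eef_pos: [0.4328, 0.165, 0.2002]
tool_rot: [0.0, 0.58, 0.814, -0.0]
contact_force: [-0.1, -0.4, -0.7]
gripper_width: -0.001
grasp_force: 0.0
```

```bash
python3 - <<'E'
from h import *
o=bot.get_obs(); print(o["eef_pos"],o["contact_force"],np.abs(o["joint_vel"]).max())
t=imaging.read_camera("top"); im=t["frame"]
for n,c in(("before",np.load("top.npy",allow_pickle=True).item()),("now",t)):
    hsv=cv2.cvtColor(c["frame"],cv2.COLOR_RGB2HSV)
    m=cv2.inRange(hsv,(0,170,90),(6,255,255))|cv2.inRange(hsv,(174,170,90),(180,255,255)); m[:195]=0;m[235:]=0;m[:,:210]=0;m[:,260:]=0
    print(n,cv2.minAreaRect(np.argwhere(m)[:,::-1].astype(np.float32)),m.sum()/255)
cv2.imwrite("pics/end.png",cv2.resize(im[130:270,130:420,::-1],(800,386)))
E
```

```text
[0.4328033  0.16501087 0.20015759] [-0.11450501 -0.3583425  -0.66033442] 0.03381783068864944
before ((233.40000915527344, 216.80003356933594), (6.260990142822266, 38.460365295410156), 63.43495178222656) 203.0
now ((233.40000915527344, 216.80003356933594), (6.260990142822266, 38.460365295410156), 63.43495178222656) 202.0
```

View pics/end.png

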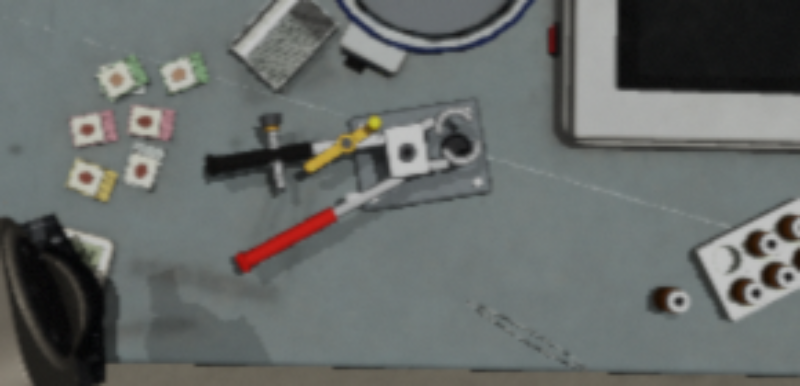

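The lever is back at exactly its starting outline, the catch is still off (post at (375,123)), and the vial stands with the bystanders undisturbed. The arm is clear of everything. Handing in.

```bash
python3 -c "
from station import bot
print(bot.hand_in())"
```

```text
the job is handed in; nothing more can be done
None
```

I turned the catch off, pressed the lever to its stop screw and held it about 2.4 s at roughly 13 N, let it fully out, left the other items where they stood, and handed the job in; no verdict was returned.

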